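Weigh the wax and set the melter for the batch

ROBOT

A 6-joint arm with a two-finger parallel gripper is mounted at the origin on the work surface. World frame = base frame: x ahead of the robot, y to its left, z up, the work surface at z = 0. Lengths are in m, angles in degrees, forces in N, time in s.
With the tool pointing down it reaches from about 0.35 to 0.875 m from the base axis. Payload 4.2 kg.
Tool frame: the origin (TCP) lies midway between the tips of the shut fingers; the grasp point (between the pads) lies 19 mm behind it; z points along the fingers, y is the direction in which the jaws open and shut (so a half turn about z gives the same grasp; the last joint's range is limited). The gripper opens to 87 mm and grips with 3 to 60 N. Pads are 19 mm wide; open, the fingers measure 117 mm over their backs; the gripper's body (75 mm by 190 mm) begins 51 mm behind the grasp point.
Start: joints at [83.342, 22.042, 0.453, 0, -68.411, -14.817], TCP at [0.229, 0.582, 0.223] pointing down, gripper open.
Joint ranges: [-179.83, 179.83], [-69.29, 118.12], [-61.27, 80.66], [-181.25, 117.63], [-171.15, -9.14], [-177.46, 177.46]. Speed limits (degrees/s): [159.86, 159.86, 180, 180, 180, 180].

INTERFACE

Orientations are given as a 3x3 rotation matrix whose columns are the frame's x, y, z axes.
In Python, from station import r gives the robot as it stands.
- The arm moves only by the tool servo_tool, never from a script. Its arguments are lists of equal length, an entry for each row: "slide": the shift along the world's x, y, z in units of 60 mm (1.0 is 60 mm), a list of three; "twist": the turn, a rotation vector about the world's x, y, z in units of 6 degrees (1.0 is 6 degrees), a list of three; "gripper": the closure, from 0 (fully open) to 1 (shut). In form: {"slide": [[x, y, z], ...], "twist": [[wx, wy, wz], ...], "gripper": [gripper, ...]}. A call has 1 to 12 rows; each row shifts and turns the commanded pose from where the row before left it; what a row does not reach is not made up. A row lasts 1/8 s, in which the tool goes at most 62.5 mm and 10.7 degrees, less where a joint would pass 70% of its speed; a pose out of reach is approached as far as the arm can. A call is refused whole if a number of a shift passes 1 or a number of a turn 1, either way. A call with a gripper value outside its range is refused whole. The fingers move at their own pace and stop on an object; the grip force is fixed at half the most. Time passes only in rows, so rows that do not move let the fingers close. It gives the time, the measured TCP pose, the force and the opening at its end, in the units of the state.
- r.sense(): the state, without advancing time (a new reading comes with each control period).
- r.capture(name): name is "scene" or "top" or "wrist"; returns a dict with "image" (420x560x3 uint8, blue, green, red), "intrinsics" (3x3 intrinsics, pixels), "k1" (the pictures are not rectified: a ray, as slopes to the right and down, at radius r is drawn at 1 + k1 r^2 times it, then the intrinsics apply), "R" (3x3) and "t" (3): a world point X has camera coordinates R X + t. Camera axes: x right, y down, z forward; pixel columns grow to the right and rows downward; lengths in m; the calibration is good to about 2 mm. A picture is of the moment at which its call begins. There is no depth.
- r.finish_job(): hands the job in, once; it reports no verdict.
The state is a dict: "time_s": time; "joints": joint angles; "joint_velocities": joint speeds; "effort": joint torques, N m; "tcp_pos": TCP position; "ee_rot": TCP orientation; "wrist_force": force on the tool from outside, world axes, zero at the start; "moment": the same for the moment, N m; "gripper_width": opening from 0.0 (shut) to 1.0 (fully open).
Only numpy, scipy, OpenCV 4.12 (cv2) and the standard library are available. Lean on these libraries where they do the work, as an engineer would, in place of code of your own. Each camera call takes 0.05 s, during which the arm holds its last target.

TASK

First press the wax melter's warm-up key (the one marked with a long bar) fully down. Then weigh all the wax bars on the bench: put them in the balance's rectangular tray and put aluminium weights on the round plate until the beam is level. Finally, leaving the balance loaded and level, press fully down the melter key whose dots give the weight in hundreds of grams (three, four or five), and leave the bowl, scraper and brush alone.

Things in the scene. Friction and masses are not known exactly. Their poses are not given: they have to be found in the camera images.
- bar1_mid (a point): centre of a plain cream wax bar, 78 x 34 x 34 mm (long along its x; square section), 100 g; all bars are alike. Starts lying on the bench, centre 17 mm up. Three to five of the five bars are there, None for the rest
- bar2_mid (a point): centre of a plain cream wax bar, 78 x 34 x 34 mm (long along its x; square section), 100 g; all bars are alike. Starts lying on the bench, centre 17 mm up. Three to five of the five bars are there, None for the rest
- bar3_mid (a point): centre of a plain cream wax bar, 78 x 34 x 34 mm (long along its x; square section), 100 g; all bars are alike. Starts lying on the bench, centre 17 mm up. Three to five of the five bars are there, None for the rest
- bar4_mid (a point): centre of a plain cream wax bar, 78 x 34 x 34 mm (long along its x; square section), 100 g; all bars are alike. Starts lying on the bench, centre 17 mm up. Three to five of the five bars are there, None for the rest
- bar5_mid (a point): centre of a plain cream wax bar, 78 x 34 x 34 mm (long along its x; square section), 100 g; all bars are alike. Starts lying on the bench, centre 17 mm up. Three to five of the five bars are there, None for the rest
- small_weight_mid (a point): centre of the 100 g weight: upright plain aluminium cylinder, 32 mm across, 46 mm high, z along its axis; starts on the bench
- big_weight1_mid (a point): centre of a 200 g weight (two alike): upright plain aluminium cylinder, 44 mm across, 50 mm high, z along its axis; starts on the bench
- big_weight2_mid (a point): centre of a 200 g weight (two alike): upright plain aluminium cylinder, 44 mm across, 50 mm high, z along its axis; starts on the bench
- tray_mid (a point): middle of the floor (upper face) of the balance's rectangular aluminium tray, on the robot's left; outside 184 mm (its x) x 172 mm (its y), with a 4 mm wall rising 8 mm above the floor. Floor 66 mm above the bench when level; axes are the balance's: z up, y towards the tray's side
- plate_mid (a point): middle of the upper face of the balance's other pan, a flat round aluminium plate 156 mm across, no rim, on the robot's right, 184 mm from the tray's middle; 66 mm above the bench when level
- tray (a joint): height of the tray in m over its level position, 0 when the beam is level, stops at +-0.012. The pans stay flat and move equally in opposite directions; where on a pan things lie makes no difference. A light centring spring moves a pan about 1.6 mm per 10 g of difference, so a difference of 100 g goes to the stop; it takes about 2 s to settle
- key_warm (a joint): travel of the warm-up key in m: 0 up, 0.010 fully down
- key_warm_top (a point): centre of the top face of the warm-up key, black, marked with one long white bar; top 48 mm (x, front to back) x 34 mm (y), 75 mm above the bench when up, moves straight down 10 mm
- key_three (a joint): travel of the 300 g batch key in m: 0 up, 0.010 fully down
- key_three_top (a point): centre of the top face of the 300 g batch key, black, marked with three white dots; top 48 mm (x, front to back) x 34 mm (y), 75 mm above the bench when up, moves straight down 10 mm
- key_four (a joint): travel of the 400 g batch key in m: 0 up, 0.010 fully down
- key_four_top (a point): centre of the top face of the 400 g batch key, black, marked with four white dots; top 48 mm (x, front to back) x 34 mm (y), 75 mm above the bench when up, moves straight down 10 mm
- key_five (a joint): travel of the 500 g batch key in m: 0 up, 0.010 fully down. It is down at the start, left from the last batch. The keys are interlocked: as one is pushed down, the one that was down rises by as much; a key stays where it is left, even half-way. Pressing takes about 2 N; 5 to 6 N means it is at the bottom
- key_five_top (a point): centre of the top face of the 500 g batch key, black, marked with five white dots; top 48 mm (x, front to back) x 34 mm (y), 75 mm above the bench when up, moves straight down 10 mm
- melter: grey wax melter, 160 mm (x) x 200 mm (y), origin at the centre of its underside. At its front a row of four black keys, 42 mm apart; from the robot's left to right: warm-up, 300 g, 400 g, 500 g. Behind the keys, from 32 mm behind their centres, the housing and its lid handle rise to 122 mm above the bench
- bowl: white ceramic bowl, 120 mm across, 55 mm high; a bystander, origin at the centre of its underside
- scraper: flat blue plastic scraper, 60 x 140 x 5 mm; a bystander, origin at the centre of its underside
- brush: round nylon brush lying bristles down, 96 mm across, 40 mm high; a bystander, origin at the centre of its underside
Not all that is in view belongs to the job. What is shaped like the part that bears big_weight1_mid but blue is not meant. What is shaped like the part that bears big_weight2_mid but red is not meant.

How it is judged:
By the outcome, as a careful person would: the job done as asked, in the order asked, and still so for the second after the job is handed in, with the robot touching nothing.
Of bar1, bar2, bar3, bar4, bar5 only 3 to 5 are there at a start; the rules pass over those that are not, and their reading is None.
At some moment in a run one of bar1, bar2, bar3, bar4, bar5 may be knocked a few centimetres aside while the robot is not near it.
It also fails if it takes over 210 s, if anything falls off the work surface, if the arm or the gripper's body presses on something with over 40 N, if the wrist force passes 120 N, or if a joint passes its speed limit or range.

## Working session

There is one attempt and no reset: what is moved stays moved. The work goes in short steps, Python scripts to look and compute and a tool call to move; the robot and the scene stay as the last step left them, time stands still between calls to the robot, and variables do not carry over. Pictures are saved under pics/ and viewed, and the job is handed in when it is done.

Besides the shell and the picture viewer there is one more tool, called after ">>>" in YAML: its name, and indented under it one key for each argument. servo_tool: Moves the arm, as the interface text tells. Its arguments: {"type":"object","properties":{"slide":{"type":"array","items":{"type":"array","items":{"type":"number"}}},"twist":{"type":"array","items":{"type":"array","items":{"type":"number"}}},"gripper":{"type":"array","items":{"type":"number"}}},"required":["slide","twist","gripper"]}

```bash
mkdir -p pics; ls; python3 - <<'E'
from station import r
import cv2
s=r.sense();print(s)
for n in("scene","top","wrist"):
    c=r.capture(n);cv2.imwrite(f"pics/{n}0.png",c["image"]);print(n,c["intrinsics"],c["k1"],c["R"],c["t"])
E
```

```text
pics
{'time_s': 0.0, 'joints': array([ 8.33425367e+01,  2.20930674e+01,  3.77340733e-01, -2.83438136e-02,
       -6.84108926e+01, -1.48168721e+01]), 'joint_velocities': array([ 0.00907119,  0.08938483,  0.04610665, -0.0378481 , -0.04868979,
        0.01328608]), 'effort': array([-2.18034775e-04, -3.90672398e+01,  1.87414670e+01,  4.21989843e+00,
        1.10496394e-02, -1.89659440e-04]), 'tcp_pos': array([0.22856266, 0.58104451, 0.22142033]), 'ee_rot': array([[ 9.30514848e-01, -3.66253476e-01, -7.13085385e-04],
       [-3.66254150e-01, -9.30512392e-01, -2.14164958e-03],
       [ 1.20851817e-04,  2.25400722e-03, -9.99997452e-01]]), 'wrist_force': array([ 0.3424567 ,  0.26517161, -0.87521802]), 'moment': array([-0.03765173, -0.05063919,  0.00815494]), 'gripper_width': 1.000581614100431}
scene [[380.26397957   0.         277.03802871]
 [  0.         380.26397957 213.98990559]
 [  0.           0.           1.        ]] -0.07262556441266542 [[-0.61464309  0.78859842 -0.01806662]
 [ 0.56503373  0.42418136 -0.70767723]
 [-0.55040962 -0.44517717 -0.70630485]] [ 0.34854022 -0.26674208  1.54900233]
top [[401.654967     0.         278.23614739]
 [  0.         401.654967   209.10028426]
 [  0.           0.           1.        ]] -0.05176656936756493 [[-0.02018561 -0.99978795 -0.00407503]
 [-0.98965386  0.02055976 -0.14199481]
 [ 0.14204849  0.00116661 -0.98985901]] [0.01941673 0.58470452 0.99006341]
wrist [[293.92077756   0.         278.73021269]
 [  0.         293.92077756 214.70475306]
 [  0.           0.           1.        ]] -0.055222597258027875 [[-0.3659601  -0.93062266  0.0038294 ]
 [-0.8955605   0.35328519  0.27048283]
 [-0.25307033  0.09555647 -0.96271718]] [ 0.62314604 -0.03198086  0.39208564]
```

View pics/scene0.png

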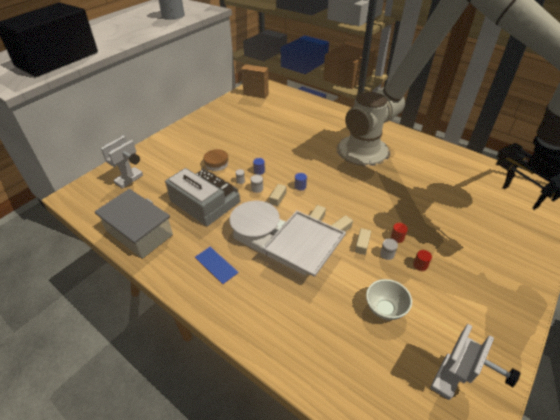

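View pics/top0.png

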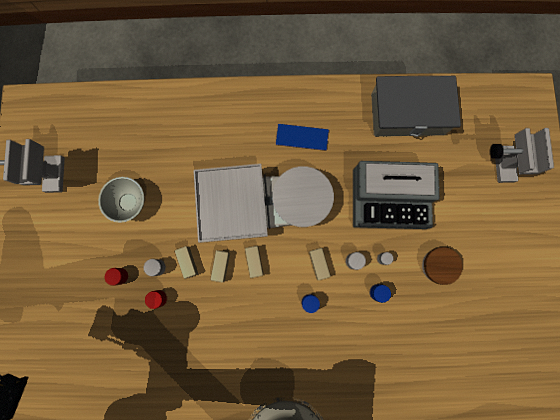

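View pics/wrist0.png

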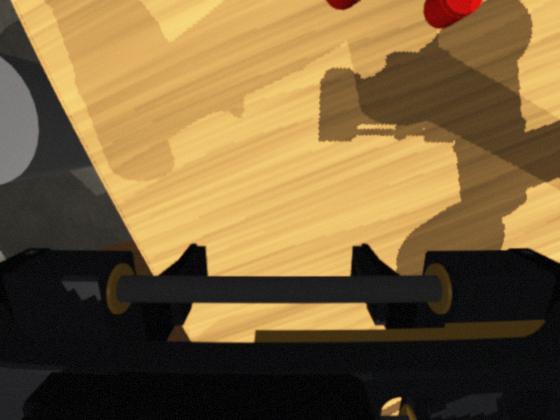

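Four cream bars are in the top view, at about (186,262), (220,265), (254,261) and (320,263).

- **Aluminium cylinders:** (152,267) and (356,261) are big; (387,258) is small.
- **Decoys:** red at (116,276) and (154,299), blue at (311,303) and (381,293).

The keys are at (372–421, 213). I'll check with enlarged crops.

```bash
cat > h.py <<'E'
from station import r
import cv2, numpy as np
def bp(c,pts,z):
    pts=np.array(pts,float).reshape(-1,1,2)
    u=cv2.undistortPoints(pts,c["intrinsics"],np.array([c["k1"],0,0,0,0.])).reshape(-1,2)
    R,t=np.array(c["R"]),np.array(c["t"]); o=-R.T@t
    d=np.c_[u,np.ones(len(u))]@R
    return o+d*((z-o[2])/d[:,2])[:,None]
def pj(c,X):
    X=np.array(X,float).reshape(-1,1,3)
    return cv2.projectPoints(X,cv2.Rodrigues(np.array(c["R"]))[0],np.array(c["t"]),c["intrinsics"],np.array([c["k1"],0,0,0,0.]))[0].reshape(-1,2)
def crop(c,x0,y0,x1,y1,k,name):
    im=cv2.resize(c["image"][y0:y1,x0:x1],None,fx=k,fy=k,interpolation=cv2.INTER_CUBIC);cv2.imwrite("pics/"+name,im)
E
python3 - <<'E'
from h import *
c=r.capture("top")
crop(c,100,235,300,315,4,"t1.png");crop(c,290,150,450,315,4,"t2.png")
crop(c,180,155,345,250,4,"t3.png")
s=r.capture("scene"); crop(s,150,140,450,300,2.6,"s1.png")
E
```

```text
(no output)
```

View pics/t1.png

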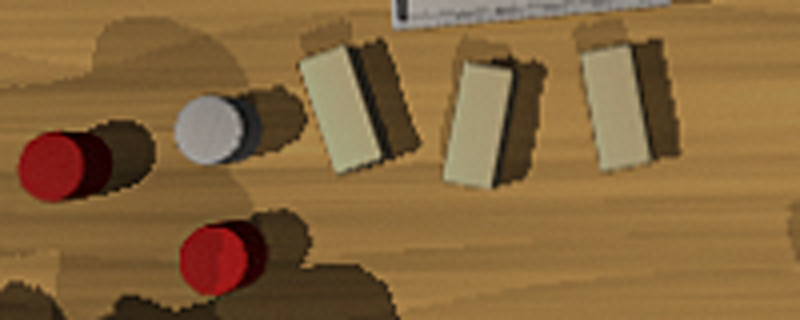

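View pics/t2.png

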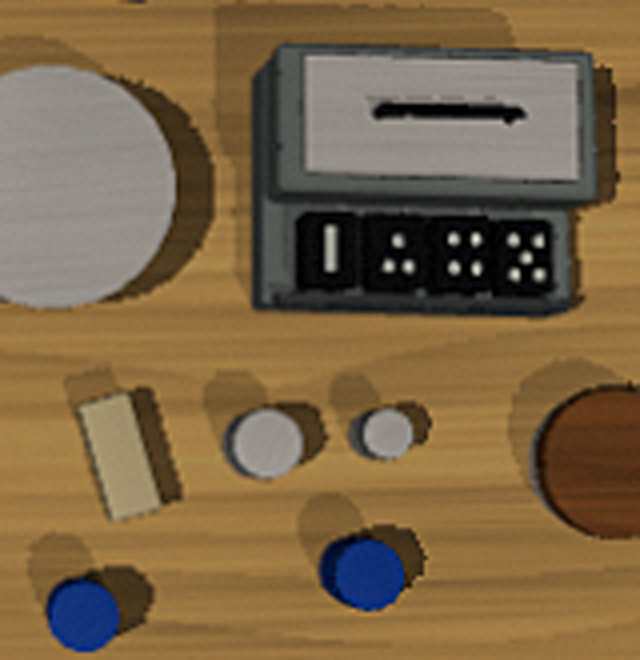

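View pics/t3.png

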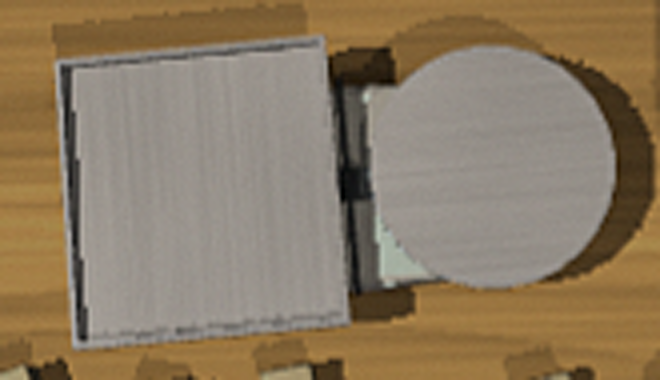

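View pics/s1.png

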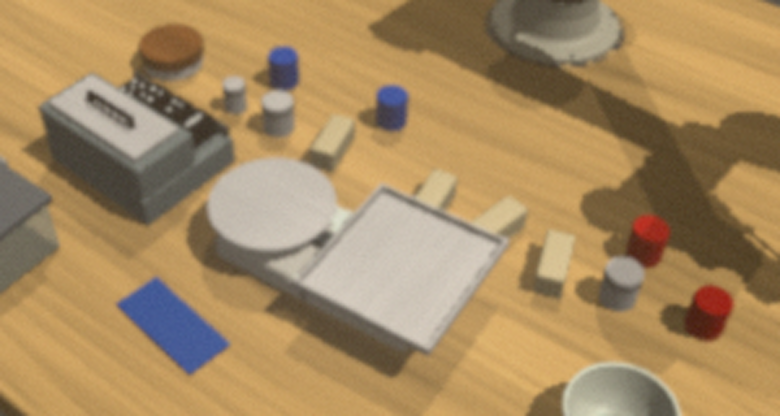

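```bash
python3 - <<'E'
from h import *
c=r.capture("top")
def f(o,p): return (np.array(p,float)+.5)/4-.5+np.array(o)
def q(n,o,p,z):
    X=bp(c,f(o,p),z); print(n,X.mean(0).round(4),end=' ')
    if len(p)==4:
        e=[np.linalg.norm(X[i]-X[(i+1)%4]).round(3) for i in range(4)]
        d=(X[3]+X[2]-X[0]-X[1])[:2]; print(e,"long dir ang",np.degrees(np.arctan2(d[1],d[0])).round(1),end='')
    print()
a=(100,235);b=(290,150);t=(180,155)
q("A",a,[(300,62),(346,45),(383,160),(340,173)],.034)
q("B",a,[(462,62),(512,66),(492,188),(444,181)],.034)
q("C",a,[(581,50),(629,43),(650,160),(602,170)],.034)
q("D",b,[(78,407),(128,391),(160,507),(113,521)],.034)
q("W1",a,[(209,130)],.05);q("W2",b,[(267,441)],.05);q("S",b,[(387,433)],.046)
for n,p in zip("w345",[(330,250),(398,252),(465,252),(527,255)]): q(n,b,[p],.075 if n!='5' else .065)
q("tray",t,[(57,62),(322,38),(350,324),(75,348)],.074)
q("plate",t,[(494,167)],.066)
q("R",a,[(52,167),],.05);q("R2",a,[(214,260)],.05)
q("melter",b,[(275,50),(595,52),(595,205),(278,190)],.09)
s=r.capture("scene")
def fs(p): return [((p[0]+.5)/2.6-.5+150,(p[1]+.5)/2.6-.5+140)]
for n,p,z in [("W1",(623,268),.05),("W2",(278,99),.05),("S",(234,83),.046),("plate",(275,203),.066)]: print("sc",n,bp(s,fs(p),z))
E
```

```text
A [0.4545 0.2477 0.034 ] [np.float64(0.031), np.float64(0.077), np.float64(0.028), np.float64(0.076)] long dir ang -160.6
B [0.444 0.161 0.034] [np.float64(0.032), np.float64(0.078), np.float64(0.031), np.float64(0.076)] long dir ang 170.8
C [0.454  0.0731 0.034 ] [np.float64(0.031), np.float64(0.075), np.float64(0.031), np.float64(0.077)] long dir ang -170.6
D [ 0.4438 -0.0947  0.034 ] [np.float64(0.034), np.float64(0.076), np.float64(0.031), np.float64(0.075)] long dir ang -165.5
W1 [0.443  0.3282 0.05  ] 
W2 [ 0.4511 -0.1859  0.05  ] 
S [ 0.4544 -0.2628  0.046 ] 
w [ 0.5678 -0.2259  0.075 ] 
3 [ 0.5656 -0.2684  0.075 ] 
4 [ 0.5647 -0.3104  0.075 ] 
5 [ 0.5633 -0.353   0.065 ] 
tray [0.5998 0.128  0.074 ] [np.float64(0.168), np.float64(0.182), np.float64(0.17), np.float64(0.182)] long dir ang -175.6
plate [ 0.6126 -0.0559  0.066 ] 
R [0.4213 0.4279 0.05  ] 
R2 [0.3626 0.3235 0.05  ] 
melter [ 0.6434 -0.2931  0.09  ] [np.float64(0.202), np.float64(0.097), np.float64(0.197), np.float64(0.089)] long dir ang 176.8
sc W1 [[0.4409385  0.32707528 0.05      ]]
sc W2 [[ 0.44593476 -0.18533282  0.05      ]]
sc S [[ 0.45229434 -0.26100387  0.046     ]]
sc plate [[ 0.61221279 -0.04873132  0.066     ]]
```

Pixels map consistently in both views, and there are four bars, so 400 g. First the warm-up key at (0.567,-0.226).

>>> servo_tool:
  slide:
    - [0.375, -0.9, 0]
    - [0.375, -0.9, 0]
    - [0.375, -0.9, 0]
    - [0.375, -0.9, 0]
    - [0.375, -0.9, 0]
    - [0.375, -0.9, 0]
    - [0.375, -0.9, 0]
    - [0.375, -0.9, 0]
    - [0.375, -0.9, 0]
    - [0.375, -0.9, 0]
    - [0.375, -0.9, 0]
    - [0.375, -0.9, 0]
  twist:
    - [0, 0, 0.24]
    - [0, 0, 0.24]
    - [0, 0, 0.24]
    - [0, 0, 0.24]
    - [0, 0, 0.24]
    - [0, 0, 0.24]
    - [0, 0, 0.24]
    - [0, 0, 0.24]
    - [0, 0, 0.24]
    - [0, 0, 0.24]
    - [0, 0, 0.24]
    - [0, 0, 0.24]
  gripper: [1, 1, 1, 1, 1, 1, 1, 1, 1, 1, 1, 1]

```text
time_s: 1.85
tcp_pos: [0.4994, -0.0683, 0.2229]
ee_rot: [[0.997, -0.072, 0.001], [-0.072, -0.997, 0.0], [0.001, -0.0, -1.0]]
wrist_force: [0.6, 1.0, 0.4]
gripper_width: 0.009
```

>>> servo_tool:
  slide:
    - [0.375, -0.9, 0]
    - [0.375, -0.9, 0]
    - [0.375, -0.9, 0]
    - [0, 0, -0.5]
    - [0, 0, -0.5]
    - [0, 0, 0]
    - [0, 0, 0]
  twist:
    - [0, 0, 0.24]
    - [0, 0, 0.24]
    - [0, 0, 0.24]
    - [0, 0, 0]
    - [0, 0, 0]
    - [0, 0, 0]
    - [0, 0, 0]
  gripper: [1, 1, 1, 1, 1, 1, 1]

```text
time_s: 2.72
tcp_pos: [0.5671, -0.2286, 0.1639]
ee_rot: [[1.0, 0.003, 0.002], [0.003, -1.0, -0.001], [0.002, 0.001, -1.0]]
wrist_force: [-0.2, -0.0, 1.2]
gripper_width: 0.002
```

>>> servo_tool:
  slide:
    - [0, 0.03, -0.5]
    - [0, 0, -0.5]
    - [0, 0, -0.3]
    - [0, 0, 0]
    - [0, 0, 0]
  twist:
    - [0, 0, 0]
    - [0, 0, 0]
    - [0, 0, 0]
    - [0, 0, 0]
    - [0, 0, 0]
  gripper: [1, 1, 1, 1, 1]

```text
time_s: 3.35
tcp_pos: [0.5677, -0.2268, 0.0866]
ee_rot: [[1.0, 0.003, 0.003], [0.003, -1.0, -0.001], [0.003, 0.001, -1.0]]
wrist_force: [0.2, -0.0, -0.1]
gripper_width: 0.003
```

```bash
python3 - <<'E'
from h import *
c=r.capture("wrist");w=c["image"]
cv2.imwrite("pics/w1.png",w)
c=r.capture("top"); crop(c,290,130,450,290,4,"t4.png")
E
```

```text
(no output)
```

View pics/w1.png

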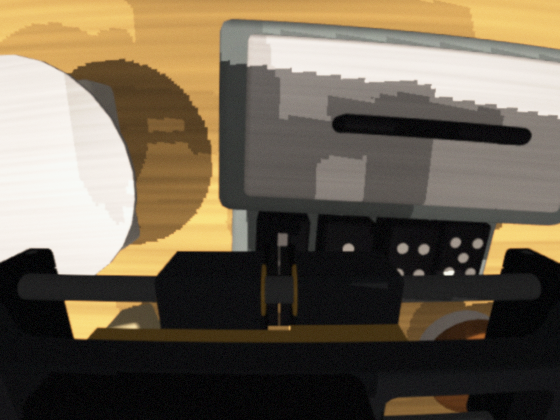

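View pics/t4.png

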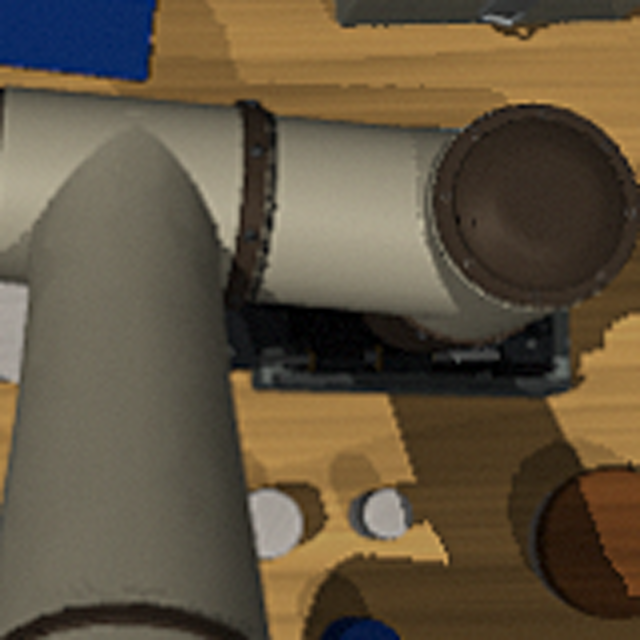

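The closed fingers (col 280) sit over the warm key, whose white bar is at (282,240). Pressing.

>>> servo_tool:
  slide:
    - [0, 0, -0.1]
    - [0, 0, -0.1]
    - [0, 0, -0.05]
    - [0, 0, -0.05]
    - [0, 0, -0.03]
    - [0, 0, 0]
    - [0, 0, 0]
  twist:
    - [0, 0, 0]
    - [0, 0, 0]
    - [0, 0, 0]
    - [0, 0, 0]
    - [0, 0, 0]
    - [0, 0, 0]
    - [0, 0, 0]
  gripper: [1, 1, 1, 1, 1, 1, 1]

```text
time_s: 4.32
tcp_pos: [0.5665, -0.2266, 0.0654]
ee_rot: [[1.0, 0.002, 0.001], [0.002, -1.0, -0.0], [0.001, 0.0, -1.0]]
wrist_force: [-0.4, 1.0, 5.2]
gripper_width: 0.001
```

>>> servo_tool:
  slide:
    - [0, 0, -0.03]
    - [0, 0, -0.02]
    - [0, 0, 0]
    - [0, 0, 0]
  twist:
    - [0, 0, 0]
    - [0, 0, 0]
    - [0, 0, 0]
    - [0, 0, 0]
  gripper: [1, 1, 1, 1]

```text
time_s: 4.82
tcp_pos: [0.5666, -0.2266, 0.0653]
ee_rot: [[1.0, 0.004, 0.001], [0.004, -1.0, -0.001], [0.001, 0.001, -1.0]]
wrist_force: [-4.7, 4.1, 18.9]
gripper_width: 0.005
```

The key is down: 18.9 N against the bottom stop, TCP z 0.065. Lifting and moving to the bar near (0.444,-0.095).

>>> servo_tool:
  slide:
    - [0, 0, 0.4]
    - [0, 0, 0.7]
    - [-0.2, 0.2, 0.6]
    - [-0.5, 0.5, 0]
    - [-0.5, 0.6, 0]
    - [-0.5, 0.5, 0]
    - [-0.34, 0.4, 0]
    - [0, 0, 0]
    - [0, 0, 0]
  twist:
    - [0, 0, 0]
    - [0, 0, 0]
    - [0, 0, 0.4]
    - [0, 0, 0.5]
    - [0, 0, 0.5]
    - [0, 0, 0.5]
    - [0, 0, 0.52]
    - [0, 0, 0]
    - [0, 0, 0]
  gripper: [1, 1, 0.3, 0.3, 0.3, 0.3, 0.3, 0.3, 0.3]

```text
time_s: 5.95
tcp_pos: [0.4442, -0.0947, 0.1637]
ee_rot: [[0.968, 0.253, 0.0], [0.253, -0.968, -0.0], [0.0, 0.0, -1.0]]
wrist_force: [-0.6, -0.6, -0.3]
gripper_width: 0.674
```

```bash
python3 - <<'E'
from h import *
c=r.capture("wrist");cv2.imwrite("pics/w2.png",c["image"])
s=r.sense();print(s["tcp_pos"],s["gripper_width"])
c=r.capture("top"); crop(c,290,150,450,310,4,"t5.png")
E
```

```text
[ 0.44436097 -0.09490166  0.16361021] 0.6812825874741418
```

View pics/w2.png

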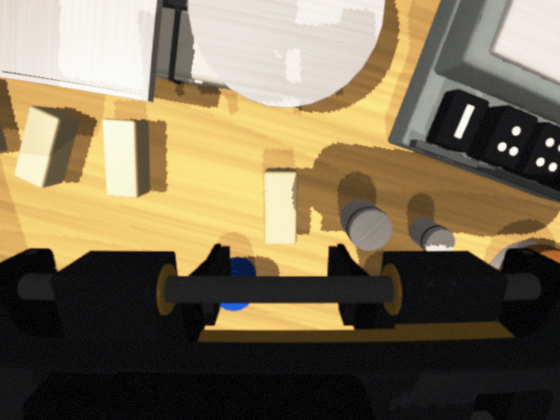

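View pics/t5.png

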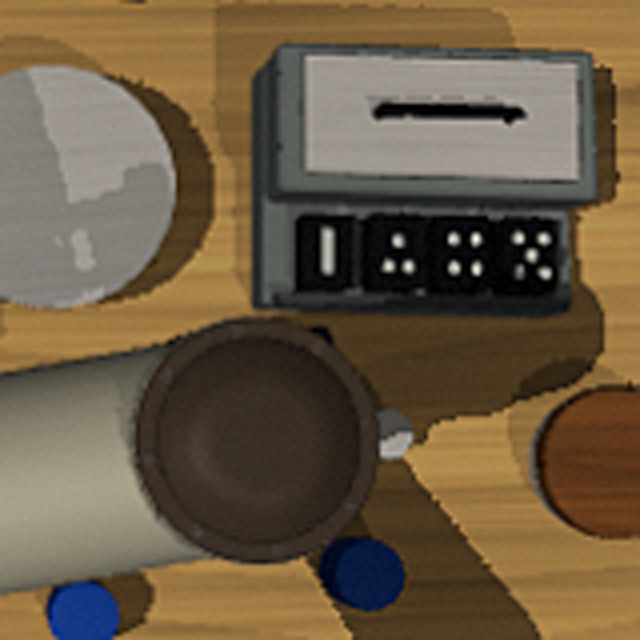

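The top view shows the warm key down and five risen. In the wrist view the bar (266–297, 170–243) is upright and central; I'll check its position with the wrist calibration.

```bash
python3 - <<'E'
from h import *
c=r.capture("wrist")
X=bp(c,[(268,172),(295,170),(297,243),(266,243)],.034);print(X,X.mean(0))
X=bp(c,[(106,122),(141,121),(147,197),(109,196)],.034);print(X.mean(0))
E
```

```text
[[ 0.47739197 -0.07673886  0.034     ]
 [ 0.48605012 -0.10212708  0.034     ]
 [ 0.41216543 -0.1247599   0.034     ]
 [ 0.40390486 -0.09292694  0.034     ]] [ 0.4448781 -0.0991382  0.034    ]
[0.45377543 0.06362861 0.034     ]
```

>>> servo_tool:
  slide:
    - [0, -0.03, -0.6]
    - [0, 0, -0.6]
    - [0, 0, -0.6]
    - [0, 0, -0.5]
    - [0, 0, -0.35]
    - [0, 0, 0]
    - [0, 0, 0]
    - [0, 0, 0]
    - [0, 0, 0]
    - [0, 0, 0]
  twist:
    - [0, 0, 0]
    - [0, 0, 0]
    - [0, 0, 0]
    - [0, 0, 0]
    - [0, 0, 0]
    - [0, 0, 0]
    - [0, 0, 0]
    - [0, 0, 0]
    - [0, 0, 0]
    - [0, 0, 0]
  gripper: [0.3, 0.3, 0.3, 0.3, 0.3, 0.3, 1, 1, 1, 1]

```text
time_s: 7.35
tcp_pos: [0.4443, -0.0964, 0.0054]
ee_rot: [[0.967, 0.253, 0.001], [0.253, -0.967, 0.0], [0.001, 0.0, -1.0]]
wrist_force: [0.2, 0.1, 3.5]
gripper_width: 0.386
```

>>> servo_tool:
  slide:
    - [0, 0, 0.6]
    - [0, 0, 0.7]
    - [0, 0, 0.7]
    - [0.48, 0.44, 0.6]
    - [0.48, 0.44, 0]
    - [0.48, 0.44, 0]
    - [0.48, 0.46, 0]
    - [0.48, 0.46, 0]
    - [0.48, 0.46, 0]
    - [0.48, 0.46, 0]
    - [0, 0, 0]
    - [0, 0, 0]
  twist:
    - [0, 0, 0]
    - [0, 0, 0]
    - [0, 0, 0]
    - [0, 0, -0.24]
    - [0, 0, -0.24]
    - [0, 0, -0.24]
    - [0, 0, -0.25]
    - [0, 0, -0.25]
    - [0, 0, -0.25]
    - [0, 0, -0.24]
    - [0, 0, 0]
    - [0, 0, 0]
  gripper: [1, 1, 1, 1, 1, 1, 1, 1, 1, 1, 1, 1]

```text
time_s: 8.85
tcp_pos: [0.6445, 0.0929, 0.16]
ee_rot: [[0.997, 0.077, -0.002], [0.077, -0.997, -0.0], [-0.002, 0.0, -1.0]]
wrist_force: [-0.8, -0.2, -0.4]
gripper_width: 0.388
```

```bash
python3 - <<'E'
from h import *
c=r.capture("wrist");cv2.imwrite("pics/w3.png",c["image"])
E
```

```text
(no output)
```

View pics/w3.png

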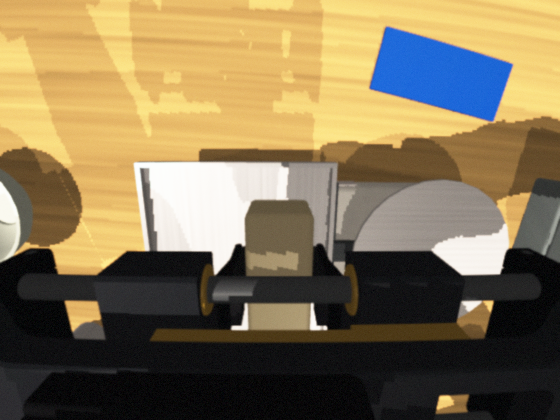

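The bar hangs straight over the tray. The far rim corners are at (136,163) and (337,163); I'll use those to check the tray estimate.

```bash
python3 - <<'E'
from h import *
c=r.capture("wrist")
X=bp(c,[(136,163),(337,163)],.074);print(X)
a=np.radians(4.4);ex=np.array([np.cos(a),np.sin(a)]);ey=np.array([-ex[1],ex[0]])
for u,v in((92,86),(92,-86)): print(np.array([.6,.128])+u/1e3*ex+v/1e3*ey)
E
```

```text
[[0.68564924 0.21609194 0.074     ]
 [0.6981148  0.04652303 0.074     ]]
[0.68513102 0.22080469]
[0.69832669 0.04931161]
```

>>> servo_tool:
  slide:
    - [0, 0, -0.5]
    - [0, 0, -0.5]
    - [0, 0, -0.3]
    - [0, 0, -0.1]
    - [0, 0, -0.1]
    - [0, 0, -0.1]
    - [0, 0, 0]
    - [0, 0, 0]
  twist:
    - [0, 0, 0]
    - [0, 0, 0]
    - [0, 0, 0]
    - [0, 0, 0]
    - [0, 0, 0]
    - [0, 0, 0]
    - [0, 0, 0]
    - [0, 0, 0]
  gripper: [1, 1, 1, 1, 1, 1, 1, 1]

```text
time_s: 9.95
tcp_pos: [0.6456, 0.0933, 0.0651]
ee_rot: [[0.997, 0.077, 0.001], [0.077, -0.997, 0.0], [0.001, -0.0, -1.0]]
wrist_force: [0.1, -0.2, -0.0]
gripper_width: 0.391
```

>>> servo_tool:
  slide:
    - [0, 0, -0.05]
    - [0, 0, -0.03]
    - [0, 0, 0]
    - [0, 0, 0]
    - [0, 0, 0]
    - [0, 0, 0]
    - [0, 0, 0.2]
    - [0, 0, 0.5]
    - [0, 0, 0.7]
    - [0, 0, 0.4]
  twist:
    - [0, 0, 0]
    - [0, 0, 0]
    - [0, 0, 0]
    - [0, 0, 0]
    - [0, 0, 0]
    - [0, 0, 0]
    - [0, 0, 0]
    - [0, 0, 0]
    - [0, 0, 0]
    - [0, 0, 0]
  gripper: [1, 1, 1, 0.42, 0.42, 0.42, 0.42, 0.42, 0.42, 0.42]

```text
time_s: 11.2
tcp_pos: [0.6466, 0.0934, 0.1717]
ee_rot: [[0.997, 0.077, 0.005], [0.077, -0.997, 0.001], [0.005, -0.001, -1.0]]
wrist_force: [0.8, 0.1, 0.1]
gripper_width: 0.579
```

```bash
python3 - <<'E'
from h import *
c=r.capture("wrist");cv2.imwrite("pics/w4.png",c["image"])
c=r.capture("top");cv2.imwrite("pics/t6.png",c["image"])
E
```

```text
(no output)
```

View pics/w4.png

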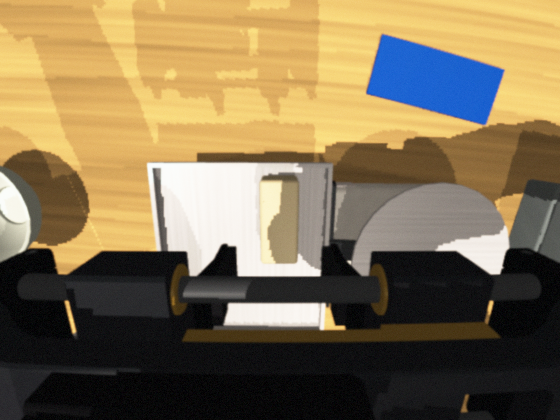

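View pics/t6.png

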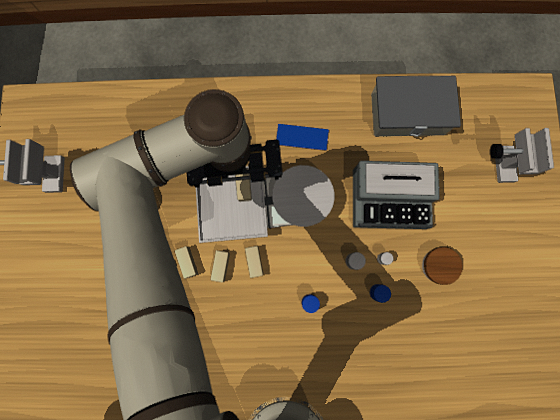

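Bar 1 sits in the tray at (279,220), and the other bars haven't moved. Next is bar C.

>>> servo_tool:
  slide:
    - [-0.45, -0.05, 0]
    - [-0.5, -0.05, 0]
    - [-0.5, -0.05, 0]
    - [-0.5, -0.05, 0]
    - [-0.5, -0.05, 0]
    - [-0.5, -0.05, 0]
    - [-0.26, -0.06, -0.1]
    - [0, 0, 0]
    - [0, 0, 0]
  twist:
    - [0, 0, 0.1]
    - [0, 0, 0.1]
    - [0, 0, 0.1]
    - [0, 0, 0.1]
    - [0, 0, 0.1]
    - [0, 0, 0.1]
    - [0, 0, 0.23]
    - [0, 0, 0]
    - [0, 0, 0]
  gripper: [0.3, 0.3, 0.3, 0.3, 0.3, 0.3, 0.3, 0.3, 0.3]

```text
time_s: 12.42
tcp_pos: [0.4536, 0.0718, 0.1621]
ee_rot: [[0.987, 0.163, 0.001], [0.163, -0.987, 0.0], [0.001, 0.0, -1.0]]
wrist_force: [0.1, 0.7, 1.1]
gripper_width: 0.703
```

```bash
python3 - <<'E'
from h import *
c=r.capture("wrist");cv2.imwrite("pics/w5.png",c["image"])
E
```

```text
(no output)
```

View pics/w5.png

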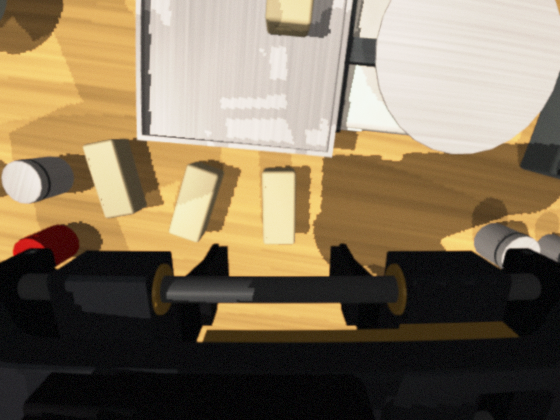

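Bar C is centred at (279,207) and aligned with the jaws. Grasping.

>>> servo_tool:
  slide:
    - [0, 0, -0.6]
    - [0, 0, -0.6]
    - [0, 0, -0.6]
    - [0, 0, -0.5]
    - [0, 0, -0.32]
    - [0, 0, 0]
    - [0, 0, 0]
    - [0, 0, 0]
    - [0, 0, 0]
    - [0, 0, 0]
  twist:
    - [0, 0, 0]
    - [0, 0, 0]
    - [0, 0, 0]
    - [0, 0, 0]
    - [0, 0, 0]
    - [0, 0, 0]
    - [0, 0, 0]
    - [0, 0, 0]
    - [0, 0, 0]
    - [0, 0, 0]
  gripper: [0.3, 0.3, 0.3, 0.3, 0.3, 0.3, 1, 1, 1, 1]

```text
time_s: 13.72
tcp_pos: [0.4532, 0.0718, 0.0054]
ee_rot: [[0.987, 0.163, 0.001], [0.163, -0.987, 0.001], [0.001, -0.0, -1.0]]
wrist_force: [-0.5, 0.8, 3.1]
gripper_width: 0.385
```

>>> servo_tool:
  slide:
    - [0, 0, 0.6]
    - [0, 0, 0.8]
    - [0.2, 0, 0.8]
    - [0.4, 0.06, 0]
    - [0.4, 0.06, 0]
    - [0.4, 0.06, 0]
    - [0.37, 0.06, 0]
    - [0, 0, 0]
    - [0, 0, -0.5]
    - [0, 0, -0.5]
    - [0, 0, -0.2]
    - [0, 0, 0]
  twist:
    - [0, 0, 0]
    - [0, 0, 0]
    - [0, 0, 0]
    - [0, 0, -0.2]
    - [0, 0, -0.2]
    - [0, 0, -0.2]
    - [0, 0, -0.23]
    - [0, 0, 0]
    - [0, 0, 0]
    - [0, 0, 0]
    - [0, 0, 0]
    - [0, 0, 0]
  gripper: [1, 1, 1, 1, 1, 1, 1, 1, 1, 1, 1, 1]

```text
time_s: 15.22
tcp_pos: [0.5583, 0.0857, 0.0643]
ee_rot: [[0.997, 0.077, -0.002], [0.077, -0.997, -0.001], [-0.002, 0.001, -1.0]]
wrist_force: [-0.5, -0.2, -1.2]
gripper_width: 0.391
```

Lower the last bit, release, rise and go over bar B at (0.444,0.161), yaw −9.

>>> servo_tool:
  slide:
    - [0, 0, -0.07]
    - [0, 0, 0]
    - [0, 0, 0]
    - [0, 0, 0]
    - [0, 0, 0]
    - [0, 0, 0.3]
    - [0, 0, 0.7]
    - [0, 0, 0.7]
  twist:
    - [0, 0, 0]
    - [0, 0, 0]
    - [0, 0, 0]
    - [0, 0, 0]
    - [0, 0, 0]
    - [0, 0, 0]
    - [0, 0, 0]
    - [0, 0, 0]
  gripper: [1, 1, 0.42, 0.42, 0.42, 0.42, 0.42, 0.42]

```text
time_s: 16.23
tcp_pos: [0.5589, 0.0859, 0.1636]
ee_rot: [[0.997, 0.077, -0.001], [0.077, -0.997, -0.0], [-0.001, 0.0, -1.0]]
wrist_force: [-0.1, 0.6, -0.1]
gripper_width: 0.575
```

>>> servo_tool:
  slide:
    - [-0.4, 0.25, 0]
    - [-0.4, 0.25, 0]
    - [-0.4, 0.25, 0]
    - [-0.4, 0.25, 0]
    - [-0.3, 0.24, 0]
    - [0, 0, 0]
    - [0, 0, 0]
  twist:
    - [0, 0, -0.45]
    - [0, 0, -0.45]
    - [0, 0, -0.45]
    - [0, 0, -0.45]
    - [0, 0, -0.45]
    - [0, 0, 0]
    - [0, 0, 0]
  gripper: [0.3, 0.3, 0.3, 0.3, 0.3, 0.3, 0.3]

```text
time_s: 17.1
tcp_pos: [0.4455, 0.1604, 0.1627]
ee_rot: [[0.987, -0.158, 0.001], [-0.158, -0.987, 0.0], [0.001, -0.0, -1.0]]
wrist_force: [-0.5, 0.5, 0.8]
gripper_width: 0.703
```

```bash
python3 - <<'E'
from h import *
c=r.capture("wrist");cv2.imwrite("pics/w6.png",c["image"])
E
```

```text
(no output)
```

View pics/w6.png

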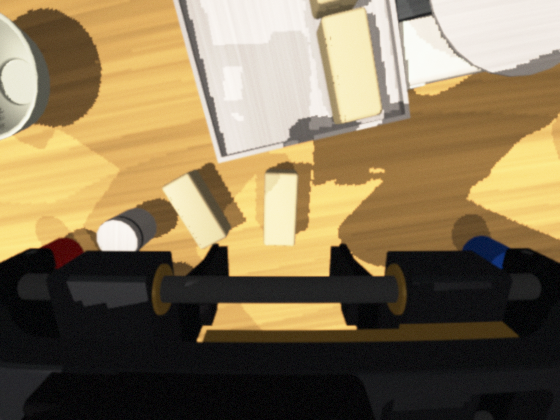

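Bar B is centred at (281,209) and aligned. Grasping.

>>> servo_tool:
  slide:
    - [0, 0, -0.6]
    - [0, 0, -0.6]
    - [0, 0, -0.6]
    - [0, 0, -0.5]
    - [0, 0, -0.33]
    - [0, 0, 0]
    - [0, 0, 0]
    - [0, 0, 0]
    - [0, 0, 0]
    - [0, 0, 0]
  twist:
    - [0, 0, 0]
    - [0, 0, 0]
    - [0, 0, 0]
    - [0, 0, 0]
    - [0, 0, 0]
    - [0, 0, 0]
    - [0, 0, 0]
    - [0, 0, 0]
    - [0, 0, 0]
    - [0, 0, 0]
  gripper: [0.3, 0.3, 0.3, 0.3, 0.3, 0.3, 1, 1, 1, 1]

```text
time_s: 18.4
tcp_pos: [0.4453, 0.1606, 0.0054]
ee_rot: [[0.987, -0.158, 0.001], [-0.158, -0.987, 0.001], [0.001, -0.001, -1.0]]
wrist_force: [-0.5, -0.4, 3.0]
gripper_width: 0.39
```

>>> servo_tool:
  slide:
    - [0, 0, 0.6]
    - [0, 0, 0.8]
    - [0.25, 0, 0.8]
    - [0.5, 0.03, 0]
    - [0.5, 0.03, 0]
    - [0.5, 0.03, 0]
    - [0.5, 0.03, 0]
    - [0.5, 0.02, 0]
    - [0.5, 0, 0]
    - [0, 0, 0]
    - [0, 0, 0]
  twist:
    - [0, 0, 0]
    - [0, 0, 0]
    - [0, 0, 0.25]
    - [0, 0, 0.35]
    - [0, 0, 0.35]
    - [0, 0, 0.35]
    - [0, 0, 0.35]
    - [0, 0, 0.35]
    - [0, 0, 0.25]
    - [0, 0, 0]
    - [0, 0, 0]
  gripper: [1, 1, 1, 1, 1, 1, 1, 1, 1, 1, 1]

```text
time_s: 19.77
tcp_pos: [0.6391, 0.1686, 0.1361]
ee_rot: [[0.997, 0.076, -0.002], [0.076, -0.997, -0.0], [-0.002, 0.0, -1.0]]
wrist_force: [0.1, 0.5, -1.0]
gripper_width: 0.39
```

>>> servo_tool:
  slide:
    - [0, 0, -0.5]
    - [0, 0, -0.5]
    - [0, 0, -0.2]
    - [0, 0, -0.07]
    - [0, 0, 0]
    - [0, 0, 0]
    - [0, 0, 0]
    - [0, 0, 0]
    - [0, 0, 0.3]
    - [0, 0, 0.7]
    - [0, 0, 0.7]
  twist:
    - [0, 0, 0]
    - [0, 0, 0]
    - [0, 0, 0]
    - [0, 0, 0]
    - [0, 0, 0]
    - [0, 0, 0]
    - [0, 0, 0]
    - [0, 0, 0]
    - [0, 0, 0]
    - [0, 0, 0]
    - [0, 0, 0]
  gripper: [1, 1, 1, 1, 1, 0.42, 0.42, 0.42, 0.42, 0.42, 0.42]

```text
time_s: 21.15
tcp_pos: [0.6403, 0.1688, 0.165]
ee_rot: [[0.997, 0.077, 0.001], [0.077, -0.997, -0.0], [0.001, 0.0, -1.0]]
wrist_force: [1.4, 0.9, 0.6]
gripper_width: 0.583
```

>>> servo_tool:
  slide:
    - [-0.45, 0.2, 0]
    - [-0.45, 0.2, 0]
    - [-0.45, 0.2, 0]
    - [-0.45, 0.2, 0]
    - [-0.45, 0.2, 0]
    - [-0.45, 0.2, 0]
    - [-0.4, 0.11, 0]
    - [0, 0, 0]
    - [0, 0, 0]
  twist:
    - [0, 0, 0.35]
    - [0, 0, 0.35]
    - [0, 0, 0.35]
    - [0, 0, 0.35]
    - [0, 0, 0.35]
    - [0, 0, 0.35]
    - [0, 0, 0.4]
    - [0, 0, 0]
    - [0, 0, 0]
  gripper: [0.3, 0.3, 0.3, 0.3, 0.3, 0.3, 0.3, 0.3, 0.3]

```text
time_s: 22.28
tcp_pos: [0.4548, 0.2478, 0.1636]
ee_rot: [[0.943, 0.332, 0.002], [0.332, -0.943, 0.001], [0.002, -0.001, -1.0]]
wrist_force: [0.1, 0.3, 1.0]
gripper_width: 0.698
```

```bash
python3 - <<'E'
from h import *
c=r.capture("wrist");cv2.imwrite("pics/w7.png",c["image"])
E
```

```text
(no output)
```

View pics/w7.png

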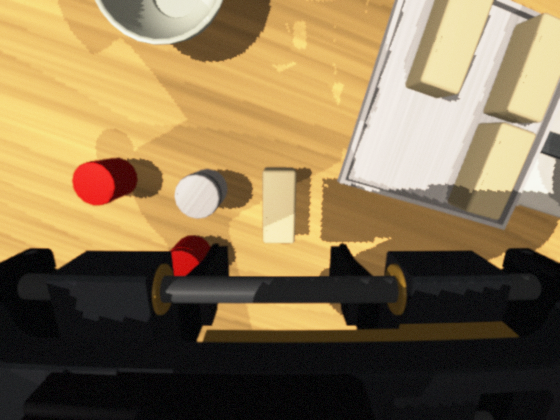

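Three bars are in the tray, and bar A at (279,205) is centred. Grasping.

>>> servo_tool:
  slide:
    - [0, 0, -0.6]
    - [0, 0, -0.6]
    - [0, 0, -0.6]
    - [0, 0, -0.5]
    - [0, 0, -0.34]
    - [0, 0, 0]
    - [0, 0, 0]
    - [0, 0, 0]
    - [0, 0, 0]
    - [0, 0, 0]
  twist:
    - [0, 0, 0]
    - [0, 0, 0]
    - [0, 0, 0]
    - [0, 0, 0]
    - [0, 0, 0]
    - [0, 0, 0]
    - [0, 0, 0]
    - [0, 0, 0]
    - [0, 0, 0]
    - [0, 0, 0]
  gripper: [0.3, 0.3, 0.3, 0.3, 0.3, 0.3, 1, 1, 1, 1]

```text
time_s: 23.58
tcp_pos: [0.4543, 0.2476, 0.0048]
ee_rot: [[0.943, 0.332, 0.001], [0.332, -0.943, 0.001], [0.001, -0.0, -1.0]]
wrist_force: [-0.2, -1.1, 1.4]
gripper_width: 0.39
```

>>> servo_tool:
  slide:
    - [0, 0, 0.6]
    - [0, 0, 0.8]
    - [0.15, -0.13, 0.8]
    - [0.3, -0.26, 0]
    - [0.3, -0.26, 0]
    - [0.3, -0.26, 0]
    - [0.3, -0.26, 0]
    - [0.3, -0.26, 0]
    - [0, 0, 0]
    - [0, 0, 0]
  twist:
    - [0, 0, 0]
    - [0, 0, 0]
    - [0, 0, -0.25]
    - [0, 0, -0.45]
    - [0, 0, -0.45]
    - [0, 0, -0.45]
    - [0, 0, -0.45]
    - [0, 0, -0.45]
    - [0, 0, 0]
    - [0, 0, 0]
  gripper: [1, 1, 1, 1, 1, 1, 1, 1, 1, 1]

```text
time_s: 24.82
tcp_pos: [0.5524, 0.1616, 0.1358]
ee_rot: [[0.997, 0.077, -0.001], [0.077, -0.997, -0.0], [-0.001, 0.0, -1.0]]
wrist_force: [0.6, 0.3, -0.8]
gripper_width: 0.386
```

>>> servo_tool:
  slide:
    - [0, 0, -0.5]
    - [0, 0, -0.5]
    - [0, 0, -0.2]
    - [0, 0, -0.07]
    - [0, 0, 0]
    - [0, 0, 0]
    - [0, 0, 0]
    - [0, 0, 0]
    - [0, 0, 0.3]
    - [0, 0, 0.7]
    - [0, 0, 0.7]
  twist:
    - [0, 0, 0]
    - [0, 0, 0]
    - [0, 0, 0]
    - [0, 0, 0]
    - [0, 0, 0]
    - [0, 0, 0]
    - [0, 0, 0]
    - [0, 0, 0]
    - [0, 0, 0]
    - [0, 0, 0]
    - [0, 0, 0]
  gripper: [1, 1, 1, 1, 1, 0.42, 0.42, 0.42, 0.42, 0.42, 0.42]

```text
time_s: 26.2
tcp_pos: [0.553, 0.1615, 0.163]
ee_rot: [[0.997, 0.077, -0.0], [0.077, -0.997, -0.0], [-0.0, 0.0, -1.0]]
wrist_force: [0.6, -0.4, -0.7]
gripper_width: 0.574
```

>>> servo_tool:
  slide:
    - [-0.3, 0.46, 0]
    - [-0.31, 0.46, 0]
    - [-0.31, 0.46, 0]
    - [-0.31, 0.46, 0]
    - [-0.31, 0.46, 0]
    - [-0.31, 0.46, 0]
    - [0, 0, 0]
    - [0, 0, 0]
  twist:
    - [0, 0, 0]
    - [0, 0, 0]
    - [0, 0, 0]
    - [0, 0, 0]
    - [0, 0, 0]
    - [0, 0, 0]
    - [0, 0, 0]
    - [0, 0, 0]
  gripper: [0.1, 0.1, 0.1, 0.1, 0.1, 0.1, 0.1, 0.1]

```text
time_s: 27.2
tcp_pos: [0.4421, 0.327, 0.162]
ee_rot: [[0.997, 0.077, 0.0], [0.077, -0.997, -0.0], [0.0, 0.0, -1.0]]
wrist_force: [0.6, -0.3, -0.5]
gripper_width: 0.899
```

```bash
python3 - <<'E'
from h import *
c=r.capture("wrist");cv2.imwrite("pics/w8.png",c["image"])
c=r.capture("top");crop(c,170,140,450,310,2.8,"t8.png")
E
```

```text
(no output)
```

View pics/w8.png

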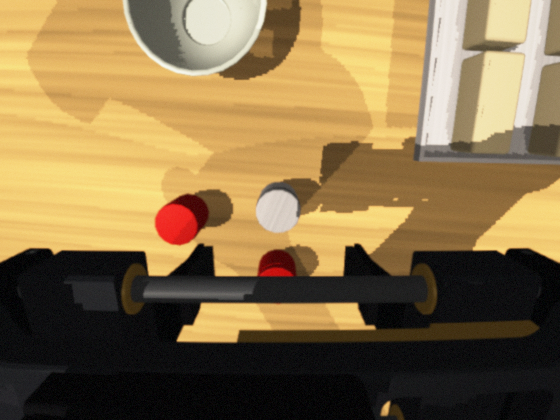

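View pics/t8.png

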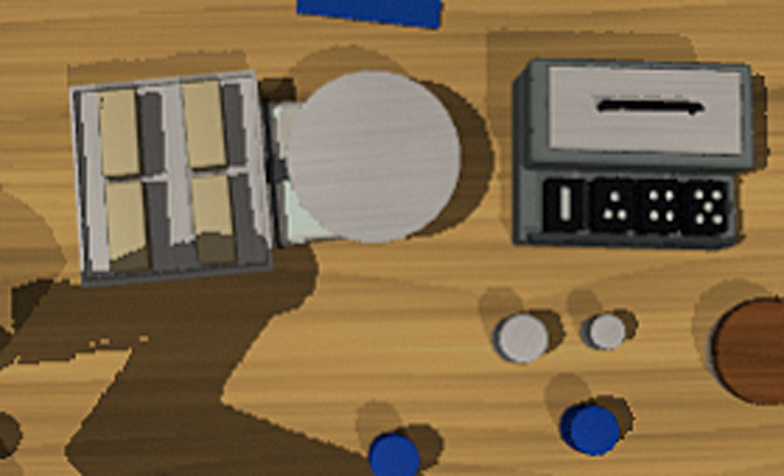

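All four bars are in the tray. The silver weight is centred at (278,209), with red decoys at (181,220) and (277,266). Descending to the weight.

```bash
python3 - <<'E'
from h import *
c=r.capture("wrist");print(bp(c,[(278,210)],.05))
c=r.capture("top");print("plate", bp(c,[((374+.5)/2.8-.5+170,(157+.5)/2.8-.5+140)],.078),"W2",bp(c,[((522+.5)/2.8-.5+170,(338+.5)/2.8-.5+140)],.05))
E
```

```text
[[0.44490647 0.32627686 0.05      ]]
plate [[ 0.61205722 -0.05554396  0.078     ]] W2 [[ 0.44984501 -0.18515463  0.05      ]]
```

>>> servo_tool:
  slide:
    - [0, 0, -0.6]
    - [0, 0, -0.6]
    - [0, 0, -0.6]
    - [0, 0, -0.45]
    - [0, 0, -0.25]
    - [0, 0, 0]
    - [0, 0, 0]
    - [0, 0, 0]
    - [0, 0, 0]
    - [0, 0, 0]
  twist:
    - [0, 0, 0]
    - [0, 0, 0]
    - [0, 0, 0]
    - [0, 0, 0]
    - [0, 0, 0]
    - [0, 0, 0]
    - [0, 0, 0]
    - [0, 0, 0]
    - [0, 0, 0]
    - [0, 0, 0]
  gripper: [0.1, 0.1, 0.1, 0.1, 0.1, 0.1, 1, 1, 1, 1]

```text
time_s: 28.65
tcp_pos: [0.4422, 0.3274, 0.0124]
ee_rot: [[0.997, 0.077, 0.0], [0.077, -0.997, 0.001], [0.001, -0.001, -1.0]]
wrist_force: [-0.2, 0.6, 0.1]
gripper_width: 0.527
```

>>> servo_tool:
  slide:
    - [0, 0, 0]
    - [0, 0, 0]
    - [0, 0, 0.3]
    - [0, 0, 0.5]
  twist:
    - [0, 0, 0]
    - [0, 0, 0]
    - [0, 0, 0]
    - [0, 0, 0]
  gripper: [1, 1, 1, 1]

```text
time_s: 29.15
tcp_pos: [0.4409, 0.3259, 0.0587]
ee_rot: [[0.997, 0.076, -0.003], [0.076, -0.997, -0.004], [-0.004, 0.003, -1.0]]
wrist_force: [0.5, 0.5, -1.7]
gripper_width: 0.501
```

```bash
python3 - <<'E'
from h import *
c=r.capture("wrist");cv2.imwrite("pics/w9.png",c["image"])
c=r.capture("scene");crop(c,330,180,460,290,5,"s9.png")
E
```

```text
(no output)
```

View pics/w9.png

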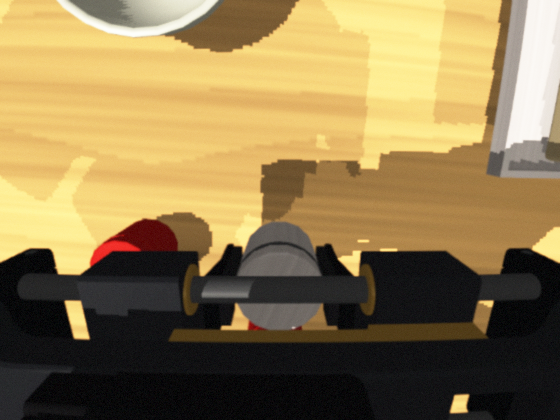

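View pics/s9.png

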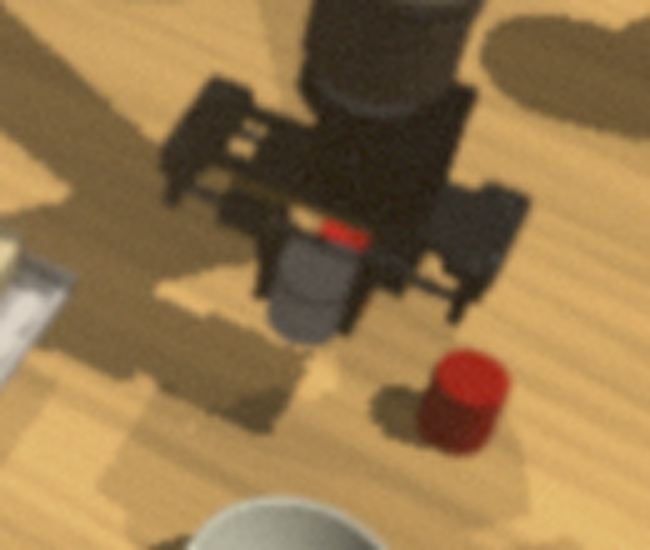

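The silver weight is held upright. Carrying it to the plate's far half at about (0.645,-0.055).

>>> servo_tool:
  slide:
    - [0, 0, 0.9]
    - [0, 0, 0.95]
    - [0.35, -0.65, 0]
    - [0.35, -0.65, 0]
    - [0.35, -0.65, 0]
    - [0.35, -0.65, 0]
    - [0.35, -0.65, 0]
    - [0.35, -0.65, 0]
    - [0.35, -0.65, 0]
    - [0.35, -0.65, 0]
    - [0.35, -0.65, 0]
    - [0.25, -0.55, 0]
  twist:
    - [0, 0, 0]
    - [0, 0, 0]
    - [0, 0, 0]
    - [0, 0, 0]
    - [0, 0, 0]
    - [0, 0, 0]
    - [0, 0, 0]
    - [0, 0, 0]
    - [0, 0, 0]
    - [0, 0, 0]
    - [0, 0, 0]
    - [0, 0, 0]
  gripper: [1, 1, 1, 1, 1, 1, 1, 1, 1, 1, 1, 1]

```text
time_s: 30.75
tcp_pos: [0.6459, -0.0583, 0.1685]
ee_rot: [[0.997, 0.075, -0.003], [0.075, -0.997, 0.0], [-0.003, -0.001, -1.0]]
wrist_force: [-0.2, 0.4, -2.1]
gripper_width: 0.498
```

>>> servo_tool:
  slide:
    - [0, 0, 0]
    - [0, 0, -0.4]
    - [0, 0, -0.4]
    - [0, 0, -0.2]
    - [0, 0, 0]
    - [0, 0, 0]
  twist:
    - [0, 0, 0]
    - [0, 0, 0]
    - [0, 0, 0]
    - [0, 0, 0]
    - [0, 0, 0]
    - [0, 0, 0]
  gripper: [1, 1, 1, 1, 1, 1]

```text
time_s: 31.5
tcp_pos: [0.6467, -0.0565, 0.1118]
ee_rot: [[0.997, 0.077, 0.002], [0.077, -0.997, -0.0], [0.002, 0.0, -1.0]]
wrist_force: [-0.2, -1.1, -2.1]
gripper_width: 0.502
```

```bash
python3 - <<'E'
from h import *
c=r.capture("scene");crop(c,150,140,350,290,4,"s10.png")
E
```

```text
(no output)
```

View pics/s10.png

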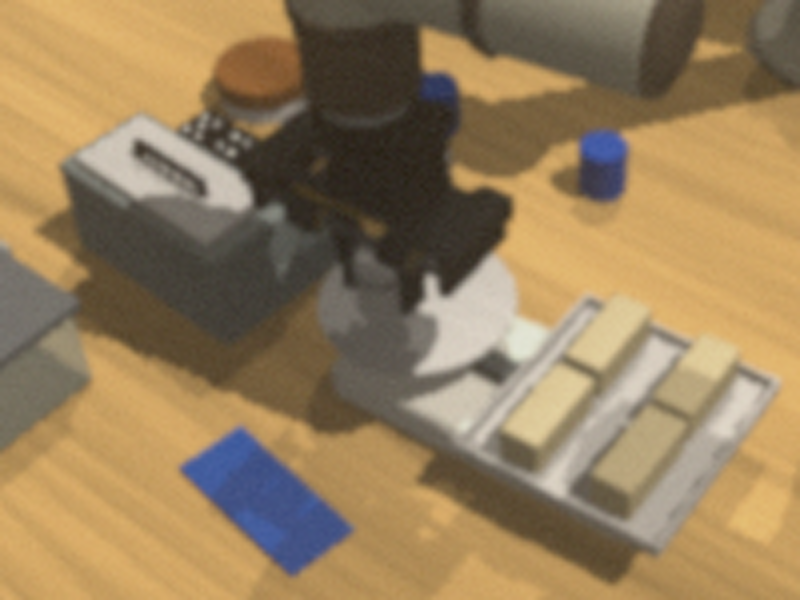

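>>> servo_tool:
  slide:
    - [0, 0, -0.2]
    - [0, 0, -0.12]
    - [0, 0, 0]
    - [0, 0, 0]
  twist:
    - [0, 0, 0]
    - [0, 0, 0]
    - [0, 0, 0]
    - [0, 0, 0]
  gripper: [1, 1, 1, 1]

```text
time_s: 32.05
tcp_pos: [0.6461, -0.0569, 0.0917]
ee_rot: [[0.997, 0.076, -0.0], [0.076, -0.997, -0.0], [-0.0, 0.0, -1.0]]
wrist_force: [-0.0, -0.1, -2.5]
gripper_width: 0.5
```

>>> servo_tool:
  slide:
    - [0, 0, -0.03]
    - [0, 0, 0]
    - [0, 0, 0]
  twist:
    - [0, 0, 0]
    - [0, 0, 0]
    - [0, 0, 0]
  gripper: [1, 1, 1]

```text
time_s: 32.42
tcp_pos: [0.6463, -0.0568, 0.0904]
ee_rot: [[0.997, 0.077, 0.001], [0.077, -0.997, -0.0], [0.001, 0.0, -1.0]]
wrist_force: [0.4, 0.3, 0.7]
gripper_width: 0.501
```

Contact: the force went from −2.5 to +0.7. Releasing.

>>> servo_tool:
  slide:
    - [0, 0, 0]
    - [0, 0, 0]
    - [0, 0, 0]
    - [0, 0, 0.3]
    - [0, 0, 0.6]
    - [0, 0, 0.6]
    - [0, 0, 0]
  twist:
    - [0, 0, 0]
    - [0, 0, 0]
    - [0, 0, 0]
    - [0, 0, 0]
    - [0, 0, 0]
    - [0, 0, 0]
    - [0, 0, 0]
  gripper: [0.2, 0.2, 0.2, 0.2, 0.2, 0.1, 0.1]

```text
time_s: 33.3
tcp_pos: [0.6486, -0.0568, 0.1855]
ee_rot: [[0.997, 0.077, 0.01], [0.077, -0.997, 0.0], [0.01, 0.0, -1.0]]
wrist_force: [-0.0, -0.3, 0.3]
gripper_width: 0.882
```

>>> servo_tool:
  slide:
    - [-0.45, -0.3, 0]
    - [-0.47, -0.3, 0]
    - [-0.47, -0.3, 0]
    - [-0.47, -0.3, 0]
    - [-0.47, -0.3, 0]
    - [-0.47, -0.3, 0]
    - [-0.47, -0.32, -0.3]
    - [0, 0, 0]
    - [0, 0, 0]
  twist:
    - [0, 0, 0]
    - [0, 0, 0]
    - [0, 0, 0]
    - [0, 0, 0]
    - [0, 0, 0]
    - [0, 0, 0]
    - [0, 0, 0]
    - [0, 0, 0]
    - [0, 0, 0]
  gripper: [0.2, 0.2, 0.2, 0.2, 0.2, 0.2, 0.2, 0.2, 0.2]

```text
time_s: 34.42
tcp_pos: [0.4505, -0.1841, 0.1625]
ee_rot: [[0.997, 0.077, 0.001], [0.077, -0.997, -0.0], [0.001, 0.0, -1.0]]
wrist_force: [0.9, 0.4, 0.5]
gripper_width: 0.801
```

```bash
python3 - <<'E'
from h import *
c=r.capture("wrist");cv2.imwrite("pics/w10.png",c["image"])
c=r.capture("top");crop(c,170,140,450,310,2.8,"t10.png")
E
```

```text
(no output)
```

View pics/w10.png

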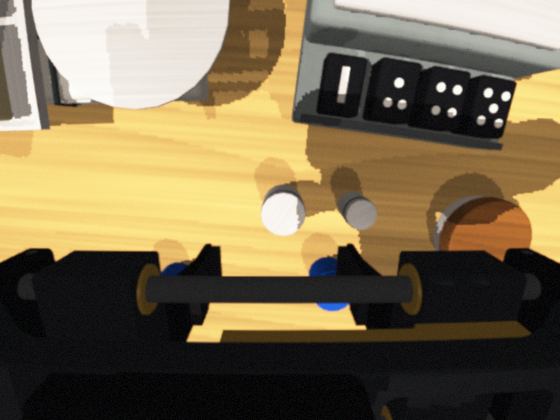

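View pics/t10.png

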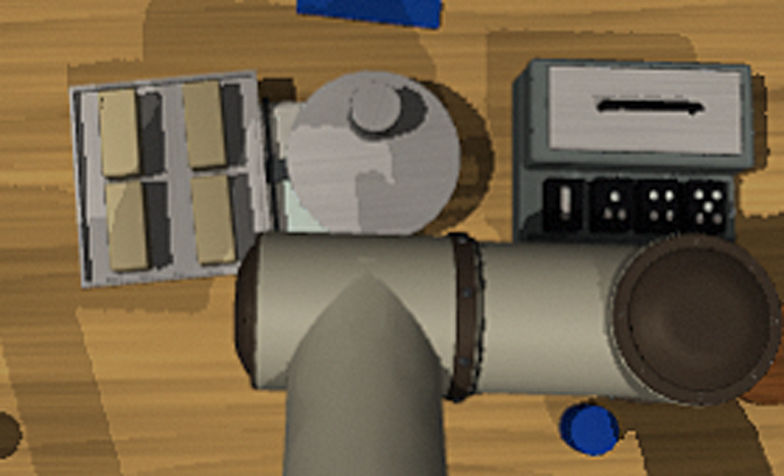

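Weight 1 is standing on the plate. Weight 2 is at (284,213), with the small one at (358,212); I'll shift 2 mm to −y.

>>> servo_tool:
  slide:
    - [0, -0.03, -0.6]
    - [0, 0, -0.6]
    - [0, 0, -0.6]
    - [0, 0, -0.45]
    - [0, 0, -0.25]
    - [0, 0, 0]
    - [0, 0, 0]
    - [0, 0, 0]
    - [0, 0, 0]
    - [0, 0, 0]
    - [0, 0, 0]
  twist:
    - [0, 0, 0]
    - [0, 0, 0]
    - [0, 0, 0]
    - [0, 0, 0]
    - [0, 0, 0]
    - [0, 0, 0]
    - [0, 0, 0]
    - [0, 0, 0]
    - [0, 0, 0]
    - [0, 0, 0]
    - [0, 0, 0]
  gripper: [0.2, 0.2, 0.2, 0.2, 0.2, 0.2, 1, 1, 1, 1, 1]

```text
time_s: 35.9
tcp_pos: [0.4504, -0.186, 0.0126]
ee_rot: [[0.997, 0.077, 0.001], [0.077, -0.997, -0.0], [0.001, 0.0, -1.0]]
wrist_force: [-0.3, -0.3, 5.5]
gripper_width: 0.5
```

>>> servo_tool:
  slide:
    - [0, 0, 0.6]
    - [0, 0, 0.8]
    - [0, 0, 0.8]
    - [0.1, 0.15, 0.45]
    - [0.41, 0.4, 0]
    - [0.41, 0.4, 0]
    - [0.41, 0.4, 0]
    - [0.4, 0.4, 0]
    - [0.4, 0.4, 0]
    - [0, 0, 0]
    - [0, 0, -0.4]
    - [0, 0, -0.4]
  twist:
    - [0, 0, 0]
    - [0, 0, 0]
    - [0, 0, 0]
    - [0, 0, 0]
    - [0, 0, 0]
    - [0, 0, 0]
    - [0, 0, 0]
    - [0, 0, 0]
    - [0, 0, 0]
    - [0, 0, 0]
    - [0, 0, 0]
    - [0, 0, 0]
  gripper: [1, 1, 1, 1, 1, 1, 1, 1, 1, 1, 1, 1]

```text
time_s: 37.4
tcp_pos: [0.5764, -0.0571, 0.1217]
ee_rot: [[0.997, 0.076, -0.002], [0.076, -0.997, 0.001], [-0.002, -0.001, -1.0]]
wrist_force: [0.5, -0.1, -1.5]
gripper_width: 0.498
```

>>> servo_tool:
  slide:
    - [0, 0, -0.2]
    - [0, 0, -0.15]
    - [0, 0, 0]
    - [0, 0, 0]
  twist:
    - [0, 0, 0]
    - [0, 0, 0]
    - [0, 0, 0]
    - [0, 0, 0]
  gripper: [1, 1, 1, 1]

```text
time_s: 37.9
tcp_pos: [0.5782, -0.0568, 0.1027]
ee_rot: [[0.997, 0.077, 0.002], [0.077, -0.997, 0.0], [0.002, 0.0, -1.0]]
wrist_force: [-0.7, -0.1, -2.4]
gripper_width: 0.497
```

>>> servo_tool:
  slide:
    - [0, 0, -0.12]
    - [0, 0, -0.08]
    - [0, 0, -0.05]
    - [0, 0, -0.05]
    - [0, 0, -0.04]
    - [0, 0, -0.03]
    - [0, 0, 0]
    - [0, 0, 0]
    - [0, 0, 0]
  twist:
    - [0, 0, 0]
    - [0, 0, 0]
    - [0, 0, 0]
    - [0, 0, 0]
    - [0, 0, 0]
    - [0, 0, 0]
    - [0, 0, 0]
    - [0, 0, 0]
    - [0, 0, 0]
  gripper: [1, 1, 1, 1, 1, 1, 1, 1, 1]

```text
time_s: 39.02
tcp_pos: [0.5777, -0.0568, 0.0799]
ee_rot: [[0.997, 0.076, 0.0], [0.076, -0.997, -0.0], [0.0, 0.0, -1.0]]
wrist_force: [-0.9, 0.7, -0.2]
gripper_width: 0.499
```

>>> servo_tool:
  slide:
    - [0, 0, -0.02]
    - [0, 0, 0]
    - [0, 0, 0]
    - [0, 0, 0]
    - [0, 0, 0]
    - [0, 0, 0.2]
    - [0, 0, 0.4]
    - [0, 0, 0.6]
    - [0, 0, 0.4]
  twist:
    - [0, 0, 0]
    - [0, 0, 0]
    - [0, 0, 0]
    - [0, 0, 0]
    - [0, 0, 0]
    - [0, 0, 0]
    - [0, 0, 0]
    - [0, 0, 0]
    - [0, 0, 0]
  gripper: [1, 1, 0.25, 0.25, 0.25, 0.25, 0.25, 0.25, 0.25]

```text
time_s: 40.15
tcp_pos: [0.5785, -0.0568, 0.1774]
ee_rot: [[0.997, 0.077, 0.003], [0.077, -0.997, 0.0], [0.003, 0.0, -1.0]]
wrist_force: [0.3, 0.5, 0.2]
gripper_width: 0.748
```

>>> servo_tool:
  slide:
    - [-0.02, -0.4, 0]
    - [-0.02, -0.55, 0]
    - [-0.03, -0.55, 0]
    - [-0.03, -0.55, 0]
    - [-0.03, -0.55, 0]
    - [-0.03, -0.55, 0]
    - [-0.03, -0.55, 0]
    - [-0.03, -0.53, 0]
    - [0, 0, 0]
    - [0, 0, 0]
  twist:
    - [0, 0, -0.1]
    - [0, 0, -0.1]
    - [0, 0, -0.1]
    - [0, 0, -0.1]
    - [0, 0, -0.1]
    - [0, 0, -0.1]
    - [0, 0, -0.1]
    - [0, 0, -0.1]
    - [0, 0, 0]
    - [0, 0, 0]
  gripper: [1, 1, 1, 1, 1, 1, 1, 1, 1, 1]

```text
time_s: 41.4
tcp_pos: [0.5645, -0.3104, 0.175]
ee_rot: [[1.0, -0.007, 0.001], [-0.007, -1.0, 0.0], [0.001, -0.0, -1.0]]
wrist_force: [0.4, -1.7, 0.3]
gripper_width: 0.006
```

```bash
python3 - <<'E'
from h import *
c=r.capture("wrist");cv2.imwrite("pics/w11.png",c["image"])
c=r.capture("top");cv2.imwrite("pics/t11.png",c["image"])
c=r.capture("scene");cv2.imwrite("pics/s11.png",c["image"]);crop(c,200,170,370,290,4.5,"s11c.png")
E
```

```text
(no output)
```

View pics/w11.png

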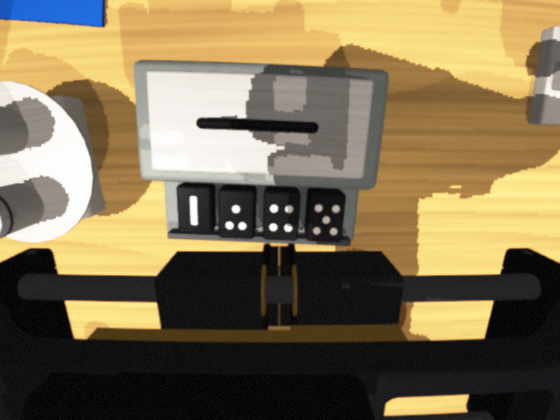

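View pics/t11.png

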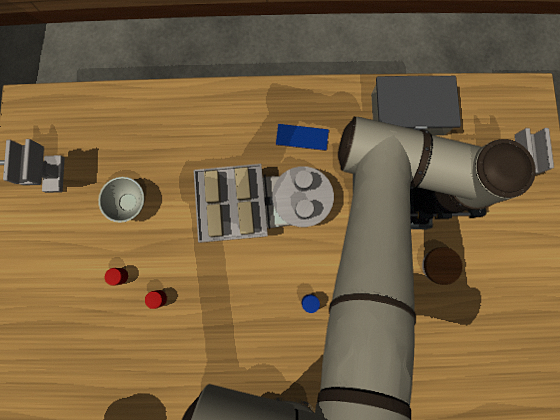

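View pics/s11c.png

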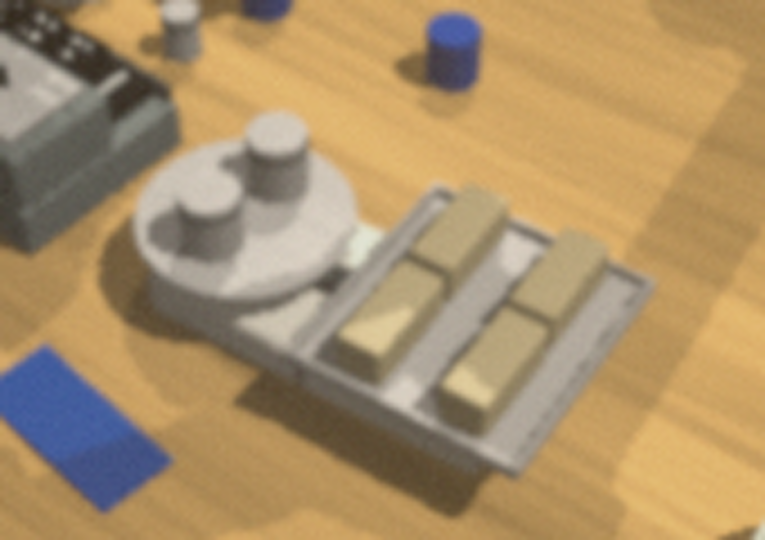

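View pics/s11.png

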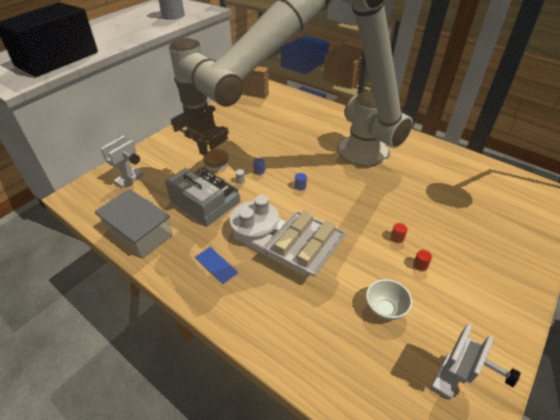

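The bench has no bars left, and two weights stand on the plate. The four-dot key at (281,215) lines up with the fingers (col 280), so I'm pressing it.

>>> servo_tool:
  slide:
    - [0, 0, -0.5]
    - [0, 0, -0.5]
    - [0, 0, -0.4]
    - [0, 0, -0.1]
    - [0, 0, 0]
    - [0, 0, -0.1]
    - [0, 0, -0.1]
    - [0, 0, -0.05]
    - [0, 0, -0.03]
    - [0, 0, -0.03]
    - [0, 0, 0]
    - [0, 0, 0]
  twist:
    - [0, 0, 0]
    - [0, 0, 0]
    - [0, 0, 0]
    - [0, 0, 0]
    - [0, 0, 0]
    - [0, 0, 0]
    - [0, 0, 0]
    - [0, 0, 0]
    - [0, 0, 0]
    - [0, 0, 0]
    - [0, 0, 0]
    - [0, 0, 0]
  gripper: [1, 1, 1, 1, 1, 1, 1, 1, 1, 1, 1, 1]

```text
time_s: 43.05
tcp_pos: [0.5643, -0.3106, 0.0659]
ee_rot: [[1.0, -0.007, -0.0], [-0.007, -1.0, 0.0], [-0.0, -0.0, -1.0]]
wrist_force: [-0.2, -0.7, 1.2]
gripper_width: 0.006
```

>>> servo_tool:
  slide:
    - [0, 0, -0.02]
    - [0, 0, -0.02]
    - [0, 0, -0.02]
    - [0, 0, 0]
    - [0, 0, 0]
  twist:
    - [0, 0, 0]
    - [0, 0, 0]
    - [0, 0, 0]
    - [0, 0, 0]
    - [0, 0, 0]
  gripper: [1, 1, 1, 1, 1]

```text
time_s: 43.68
tcp_pos: [0.5644, -0.3107, 0.0653]
ee_rot: [[1.0, -0.006, 0.0], [-0.006, -1.0, -0.001], [0.0, 0.001, -1.0]]
wrist_force: [-2.9, 3.7, 13.5]
gripper_width: 0.003
```

Bottomed (13.5 N, z 0.065). Lifting clear, then checking level and keys.

>>> servo_tool:
  slide:
    - [0, 0, 0.4]
    - [0, 0, 0.8]
    - [0, 0, 0.8]
    - [-0.5, -0.4, 0.5]
    - [-0.9, -0.3, 0]
    - [-0.8, -0.3, 0]
    - [0, 0, 0]
    - [0, 0, 0]
  twist:
    - [0, 0, 0]
    - [0, 0, 0]
    - [0, 0, 0]
    - [0, 0, 0]
    - [0, 0, 0]
    - [0, 0, 0]
    - [0, 0, 0]
    - [0, 0, 0]
  gripper: [1, 1, 1, 1, 1, 1, 1, 1]

```text
time_s: 44.68
tcp_pos: [0.4323, -0.3706, 0.2123]
ee_rot: [[1.0, -0.008, -0.0], [-0.008, -1.0, 0.0], [-0.0, -0.0, -1.0]]
wrist_force: [1.9, -0.4, -0.3]
gripper_width: 0.004
```

```bash
python3 - <<'E'
from h import *
c=r.capture("wrist");cv2.imwrite("pics/w12.png",c["image"])
c=r.capture("top");cv2.imwrite("pics/t12.png",c["image"])
c=r.capture("scene");cv2.imwrite("pics/s12.png",c["image"])
a=cv2.imread("pics/scene0.png");b=c["image"]
def cr(i,x0,y0,x1,y1): return cv2.resize(i[y0:y1,x0:x1],None,fx=8,fy=8,interpolation=cv2.INTER_CUBIC)
cv2.imwrite("pics/cmp.png",np.hstack([cr(a,300,215,349,285),cr(b,300,215,349,285)]))
cv2.imwrite("pics/cmp2.png",np.hstack([cr(a,225,200,274,260),cr(b,225,200,274,260)]))
E
```

```text
(no output)
```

View pics/cmp.png

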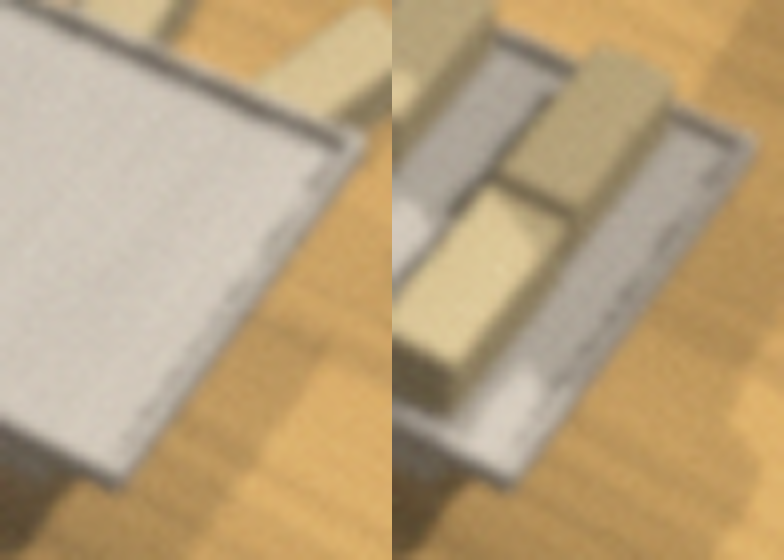

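View pics/cmp2.png

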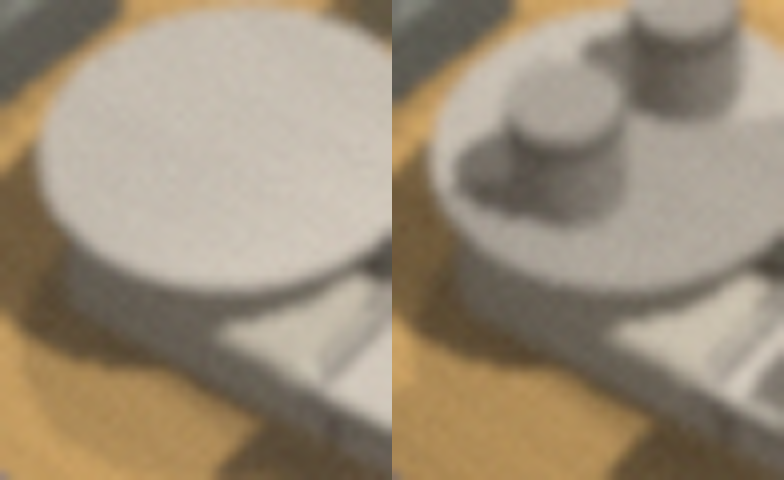

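View pics/w12.png

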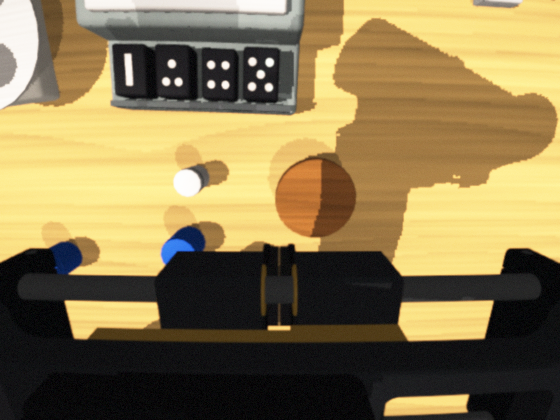

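The tray corners (8x crop: (360,140)/(122,485) before, (358,145)/(122,485) now) and the plate's lower edge (290 in both) match the empty, level picture. Next, the keys close up and the whole bench.

```bash
python3 - <<'E'
from h import *
i=cv2.imread("pics/t12.png");j=cv2.imread("pics/t5.png");z=cv2.imread("pics/w12.png")
k=cv2.resize(i[195:235,350:442],None,fx=8,fy=8,interpolation=cv2.INTER_CUBIC)
k2=cv2.resize(z[30:115,100:310],(736,298),interpolation=cv2.INTER_CUBIC)
cv2.imwrite("pics/keys.png",np.vstack([k,k2])[:600])
E
```

```text
(no output)
```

View pics/keys.png

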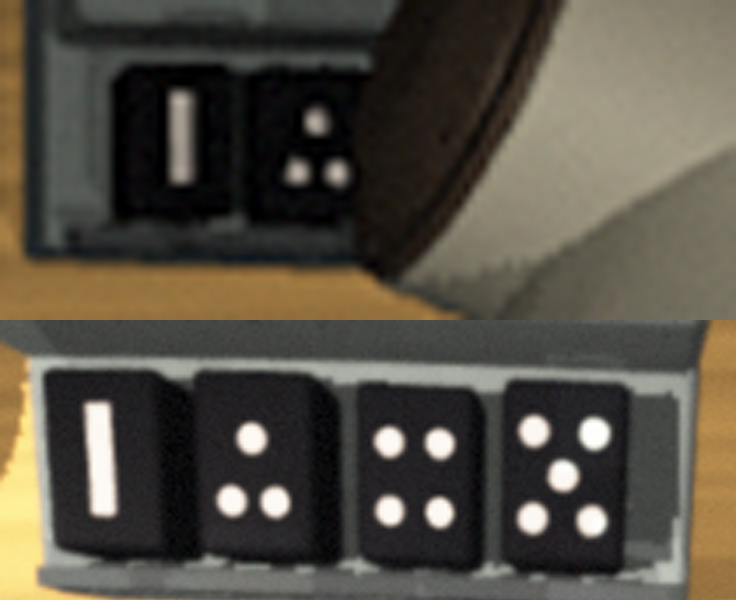

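View pics/t12.png

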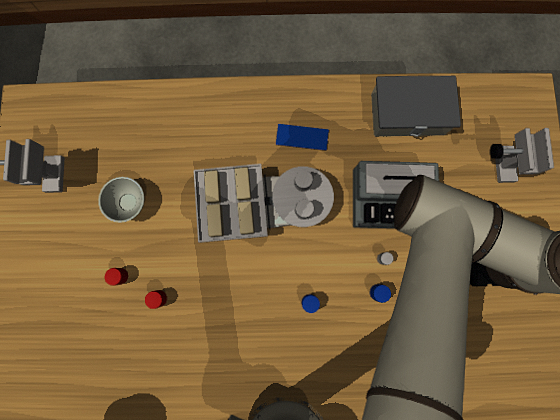

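The four key sits low and the other three are up. Four bars are in the tray, and the bowl, scraper and brush haven't moved. Handing in.

```bash
python3 - <<'E'
from h import *
print(r.sense()["time_s"], r.finish_job())
E
```

```text
the job is handed in; nothing more can be done
44.825 None
```

I handed the job in at 44.8 s: warm-up key pressed first, wax weighed at 400 g, then the four-dot key pressed.

- **Warm-up key:** it went fully down, reading 18.9 N against the stop with the fingertips at 65 mm.
- **Weighing:** there were four bars on the bench. All four are in the tray, with the two 200 g aluminium weights upright on the plate.
- **Four-dot key:** it went fully down, reading 13.5 N against the stop with the fingertips at 65 mm.

In the last pictures the four-dot key is down and the other three are up. The arm is clear of everything, and the bowl, scraper and brush have not moved.

I judged the beam level by comparing camera pictures with the empty balance at the start. One tray corner and the plate edge matched, and the other tray corner was about 0.6 pixel lower. That puts it level to within a few millimetres at worst; I had no finer measurement. No check failed. The wrist and top cameras disagreed by about 4 mm on sideways positions (nearly 10 mm on one rough bar reading), which was within the grasping margins.

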